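Clamp the right bonding sled in the phone press

TASK

One of the three look-alike sleds is the right width for the channel of the small bonding press (it fits between the side rails with only a little play): slide that one in between the rails, handle towards you, fully home against the back stop. Then turn the black hand knob on top of the press clockwise until it bites and the resistance rises sharply, add one eighth of a turn more and no further (the glass would crack), and let go. Leave the other two sleds and the things on the bench where they are.

Things in the scene. Friction and masses are not known exactly. Their poses are not given: they have to be found in the camera images.
- screw_axis (a point): point on the press's vertical screw axis, 32 mm above the table (top of a loaded sled). x: into the channel, away from its mouth; y: across the channel; z: up. A sled that is fully home has its handle centre 80 mm in front (-x) of this axis and 16 mm higher
- press: grey press fixed to the bench; origin on the table under the screw axis, x into the channel. Bed top 20 mm high, 112 mm wide, from x -185 to +45 mm. Column behind the back stop (x 52 to 84 mm, 50 mm wide); overhead arm 42 mm wide, from the column to x = -21 mm, top 112 mm and lowest part 86 mm above the table
- back_stop (a point): centre of the back stop's face at bed height, 38 mm beyond the screw axis; x into the channel. Aluminium side rails 12 mm high stand on the bed and leave a channel 74 mm wide, running from this stop to 98 mm in front of it; there they flare outwards over a further 30 mm to a mouth about 95 mm wide
- knob_grip (a point): centre of the black fluted hand knob on the press: 48 mm across, 34 mm tall, vertical axis, underside 12 mm above the arm. Clockwise from above tightens; it keeps its height and stays where left. Turns lightly (about 0.05 N m) for 2 to 3.3 rad, so several grasps; once the foot meets the sled the torque climbs steeply, by some 0.4 N m per rad
- foot: round black rubber foot of the screw, cushioned, under the arm: 52 mm across, 10 mm thick; origin at the centre of its lower face. It turns with the knob and goes down 2 mm per radian; at the start it stands 4 to 6.5 mm above where a loaded sled's top face will be
- narrow_grip (a point): centre of the narrow sled's upright grey handle rib, 28 mm above the sled's underside: rib 30 mm long (x), 16 mm thick (y), 32 mm tall above the sled's top. Axes as the sled's: +x to its front end
- sled_narrow: flat aluminium sled, 133 mm long (x), 58 mm wide (y), 12 mm thick, black glass panel let in flush in its front (+x) half, handle rib centred 51.5 mm behind its centre; about 0.24 kg. Origin: centre of its underside
- middle_grip (a point): centre of the middle sled's upright grey handle rib, 28 mm above the sled's underside: rib 30 mm long (x), 16 mm thick (y), 32 mm tall above the sled's top. Axes as the sled's: +x to its front end
- sled_middle: flat aluminium sled, 133 mm long (x), 68 mm wide (y), 12 mm thick, black glass panel let in flush in its front (+x) half, handle rib centred 51.5 mm behind its centre; about 0.24 kg. Origin: centre of its underside
- wide_grip (a point): centre of the wide sled's upright grey handle rib, 28 mm above the sled's underside: rib 30 mm long (x), 16 mm thick (y), 32 mm tall above the sled's top. Axes as the sled's: +x to its front end
- sled_wide: flat aluminium sled, 133 mm long (x), 78 mm wide (y), 12 mm thick, black glass panel let in flush in its front (+x) half, handle rib centred 51.5 mm behind its centre; about 0.24 kg. Origin: centre of its underside
- tape: bystander: amber roll of tape lying flat, 90 mm across, 25 mm tall; origin at the centre of its underside
- jar: bystander: jar 56 mm across, 70 mm tall; origin at the centre of its underside
- screwdriver: bystander: screwdriver 170 mm long lying flat; origin near its middle
There are look-alikes about, which are no part of the job. Leave any red or yellow look-alike of the sled_middle alone.

How it is judged (in metres and radians):
On the way, in this order (a step that is already met when the one before it is completed fails the run):
1. the middle-width sled lies fully home in the channel, the foot not yet pressing on it (x of middle_grip in the frame of screw_axis above -0.085 m and y of middle_grip in the frame of screw_axis between -0.007 and 0.007 m and z of middle_grip in the frame of screw_axis below 0.02 m and angle between the x axis of sled_middle and the x axis of screw_axis, either way round below 0.1 rad and angle between sled_middle's own z axis and vertical below 0.05 rad and contact force between foot and sled_middle below 0.5 N), for 0.2 s.
2. the foot bites on the sled (contact force between foot and sled_middle above 2 N), for 0.05 s.
At the end, for the whole second after the job is handed in: The middle-width sled lies flat in the channel, fully home (within about 5 mm of the back stop, 7 mm of the centre line, 0.1 rad of the channel's direction), and the foot presses on it with 10 to 36 N, which is what about an eighth of a turn past the bite gives; knob and sled at rest (x of middle_grip in the frame of screw_axis above -0.085 m and y of middle_grip in the frame of screw_axis between -0.007 and 0.007 m and z of middle_grip in the frame of screw_axis below 0.02 m and angle between the x axis of sled_middle and the x axis of screw_axis, either way round below 0.1 rad and angle between sled_middle's own z axis and vertical below 0.05 rad and contact force between foot and sled_middle between 10 and 36 N and linear speed of sled_middle below 0.01 m/s and angular speed of foot below 0.05 rad/s); the robot touches nothing.
It fails at once if the knob is overtightened: the foot presses on a sled with more than 45 N (contact force between foot and sled_narrow above 45 N or contact force between foot and sled_middle above 45 N or contact force between foot and sled_wide above 45 N).
It fails at once if one of the other two sleds is moved by more than 30 mm (distance of any of sled_narrow, sled_wide from where it was at the start of the episode above 0.03 m).
It fails at once if the tape roll, jar or screwdriver is moved by more than 30 mm (distance of any of tape, jar, screwdriver from where it was at the start of the episode above 0.03 m).
It also fails if it takes over 72 s, if anything falls off the work surface, if the arm or the gripper's body presses on something with over 40 N, if the wrist force passes 120 N, or if a joint passes its speed limit or range.

ROBOT

A 6-joint arm with a two-finger parallel gripper is mounted at the origin on the work surface. World frame = base frame: x ahead of the robot, y to its left, z up, the work surface at z = 0. Lengths are in mm, angles in rad, forces in N, time in s.
With the tool pointing down it reaches from about 275 to 1000 mm from the base axis. Payload 8.4 kg.
Tool frame: the origin (TCP) lies midway between the tips of the shut fingers; the grasp point (between the pads) lies 19 mm behind it; z points along the fingers, y is the line along which they close (so a half turn about z gives the same grasp; the last joint's range is limited). The gripper opens to 85 mm and grips with 20 to 120 N. Pads are 22 mm wide; open, the fingers measure 114 mm over their backs; the gripper's body (76 mm by 85 mm) begins 54 mm behind the grasp point. The pads swing forward as they close: fully open they stand 13 mm farther back than shut.
Start: joints at [-1.196, 0.353, 1.633, -0, 1.155, -0.002], TCP at [229.965, -581.157, 231.281] pointing down, gripper open.
Joint ranges: [-2.63, 2.63], [-0.92, 2.1], [0.06, 2.66], [-1.3, 4.44], [0, 2.69], [-3.02, 3.02]. Speed limits (rad/s): [2.22, 2.22, 2.79, 3.14, 3.14, 3.14].

INTERFACE

Orientations are given as [roll, pitch, yaw] about the fixed x, y, z axes, in that order (R = Rz(yaw) Ry(pitch) Rx(roll)).
In Python, from rig import telemetry, optics, r gives the robot as it stands.
- The arm moves only by the tool play_rows, never from a script. Its arguments are lists of equal length, an entry for each row: "dp": the shift along the tool's x, y, z in units of 40 mm (1.0 is 40 mm), a list of three; "rot": the turn, a rotation vector about the tool's x, y, z in units of 6 degrees (1.0 is 6 degrees), a list of three. In form: {"dp": [[tx, ty, tz], ...], "rot": [[ax, ay, az], ...]}. A call has 1 to 5 rows; each row is the pose to reach, as a shift and turn from the pose commanded when the call began, along the tool's axes at that moment; what a row does not reach only later rows make up. A row lasts 1/12 s, in which the tool goes at most 41.7 mm and 7.16 degrees, less where a joint would pass 70% of its speed; a pose out of reach is approached as far as the arm can. A call with a gripper value outside its range is refused whole. "fingers" is the opening, from 0 (shut) to 1 (fully open), set as the call begins (left out, the last holds). The fingers move at their own pace and stop on an object; "grip_force" is the grip in N (left out, the last holds). Time passes only in rows, so rows that repeat a pose let the fingers close. It gives the time, the measured TCP pose, the force, the opening and the grip force at its end, in the units of the state.
- telemetry.sense(): the state, without advancing time (a new reading comes with each control period).
- optics.grab_frame(name): name is "scene" or "top"; returns a dict with "color" (384x512x3 uint8, red, green, blue), "mtx" (3x3 intrinsics, pixels), "R" (3x3) and "t" (3): a world point X has camera coordinates R X + t. Camera axes: x right, y down, z forward; pixel columns grow to the right and rows downward; lengths in mm; the calibration is good to about 2 mm. A picture is of the moment at which its call begins. There is no depth.
- r.sign_off(): hands the job in; it is judged then, once.
The state is a dict: "clock": time; "qpos": joint angles; "qvel": joint speeds; "joint_efforts": joint torques, N m; "eef_pos": TCP position; "tcp_rot": TCP orientation; "contact_force": force on the tool from outside, world axes, zero at the start; "wrist_torque": the same for the moment, N m; "opening": opening from 0.0 (shut) to 1.0 (fully open); "grasp_force": force on a finger pad.
Only numpy, scipy, OpenCV 4.12 (cv2) and the standard library are available. Lean on these libraries where they do the work, as an engineer would, in place of code of your own. Each camera call takes 0.05 s, during which the arm holds its last target. There are 200 camera calls.

## Working session

There is one attempt and no reset: what is moved stays moved. The work goes in short steps, Python scripts to look and compute and a tool call to move; the robot and the scene stay as the last step left them, time stands still between calls to the robot, and variables do not carry over. Pictures are saved under pics/ and viewed, at most 13 in all, crops included, and the job is handed in when it is done.

Besides the shell and the picture viewer there is one more tool, called after "Call:" as a command line: name --argument value ..., lists and objects as JSON in quotes. play_rows: Moves the arm, as the interface text tells. Its arguments: {"type":"object","properties":{"dp":{"type":"array"},"rot":{"type":"array"},"fingers":{"type":"number"},"grip_force":{"type":"number"}},"required":["dp","rot"]}

```bash
mkdir -p pics; ls; python3 - <<'E'
from rig import telemetry, optics, r
import cv2,numpy as np
print(telemetry.sense())
for n in("scene","top"):
    f=optics.grab_frame(n); cv2.imwrite(f"pics/{n}0.png",cv2.resize(f["color"][:,:,::-1],(800,600),interpolation=cv2.INTER_CUBIC)); np.savez(f"{n}0.npz",**f); print(n,f["mtx"].tolist(),(-f["R"].T@f["t"]).round(),f["R"].round(3).tolist())
E
```

```text
pics
{'clock': 0.0, 'qpos': array([-1.19642935e+00,  3.53678881e-01,  1.63416517e+00,  1.67832386e-05,
        1.15520042e+00, -2.39130829e-03]), 'qvel': array([-7.10378227e-04, -1.80366559e-03,  1.68023132e-03, -1.03358306e-03,
        1.28491273e-03,  5.23607155e-05]), 'joint_efforts': array([-4.87276178e-03, -6.05254912e+01, -3.42069805e+01, -6.46935914e-04,
        9.40220256e-03, -5.02380738e-05]), 'eef_pos': array([ 229.7708184 , -580.69754823,  230.52921171]), 'tcp_rot': array([-3.14014088e+00, -1.88164210e-05,  3.76751485e-01]), 'contact_force': array([0.45974436, 0.73898406, 0.36044247]), 'wrist_torque': array([ 0.04189548, -0.0323364 , -0.00316267]), 'grasp_force': 0.0, 'opening': 1.0009280111478318}
scene [[429.3476013456614, 0.0, 249.46955878343047], [0.0, 429.3476013456614, 192.69905354300911], [0.0, 0.0, 1.0]] [1425.  214.  858.] [[-0.347, 0.938, -0.004], [0.571, 0.208, -0.794], [-0.744, -0.278, -0.608]]
top [[498.9471811774593, 0.0, 254.54791318264236], [0.0, 498.9471811774593, 193.81849815072792], [0.0, 0.0, 1.0]] [ 380. -149. 1922.] [[0.012, -1.0, 0.001], [-0.998, -0.012, -0.068], [0.068, -0.0, -0.998]]
```

View pics/top0.png

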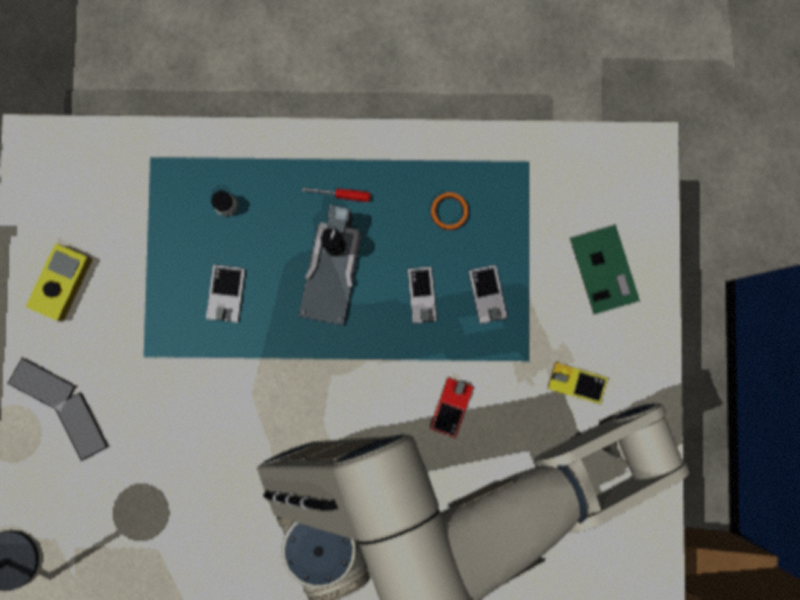

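View pics/scene0.png

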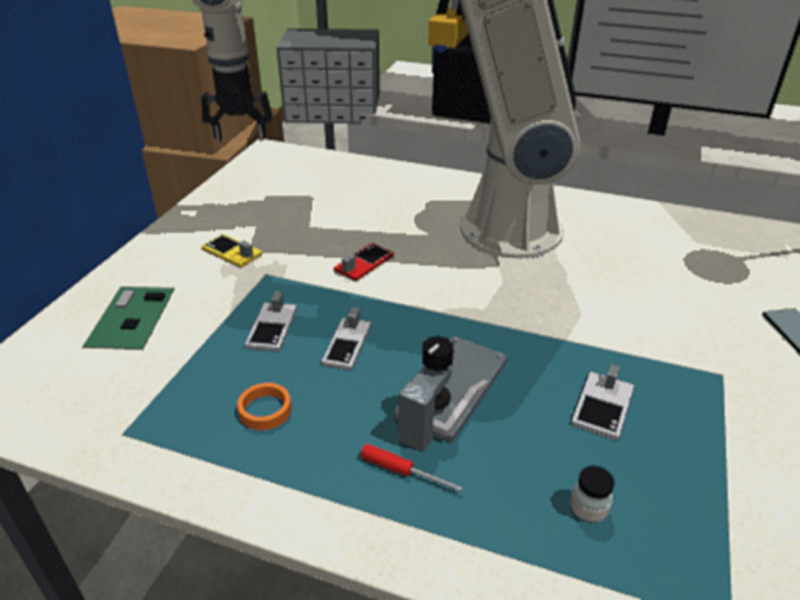

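Candidates (top view, 800 px): sleds at (226,293), (422,295), (488,293); the red (452,407) and yellow (578,382) ones are look-alikes to leave. (488,293) looks like the mid width. I'll confirm that with a rectified crop and by measuring.

```bash
cat > h.py <<'E'
import numpy as np,cv2
def load(n): return dict(np.load(n))
def proj(f,X):
    c=np.atleast_2d(X)@f["R"].T+f["t"]; p=c@f["mtx"].T; return p[:,:2]/p[:,2:]
def back(f,uv,z):
    d=np.array([*uv,1.])@np.linalg.inv(f["mtx"]).T@f["R"]; C=-f["R"].T@f["t"]
    return C+d*(z-C[2])/d[2]
def rect(f,z,x0,x1,y0,y1,s):
    # image right = -y, up = +x ; s px/mm
    W=[[x1,y1],[x1,y0],[x0,y0],[x0,y1]]
    P=proj(f,[[a,b,z] for a,b in W]).astype(np.float32)
    w,h=int((y1-y0)*s),int((x1-x0)*s)
    D=np.float32([[0,0],[w,0],[w,h],[0,h]])
    return cv2.warpPerspective(f["color"],cv2.getPerspectiveTransform(P,D),(w,h),flags=cv2.INTER_CUBIC)
E
python3 - <<'E'
from h import *
f=load("top0.npz")
for u,v in[(226,293),(422,295),(488,293),(330,270)]: print(back(f,(u*.64,v*.64),12).round())
# bright + low saturation / dark glass segmentation: sled outline = not teal
s=4
for nm,(u,v) in dict(W=(226,290),N=(422,293),M=(488,291)).items():
    c=back(f,(u*.64,v*.64),12)
    im=rect(f,12,c[0]-100,c[0]+100,c[1]-60,c[1]+60,s)
    hsv=cv2.cvtColor(im,cv2.COLOR_RGB2HSV); m=((hsv[...,2]>105)&(hsv[...,1]<70)).astype(np.uint8)
    n,l,st,ce=cv2.connectedComponentsWithStats(m); k=1+st[1:,4].argmax()
    pts=cv2.findContours((l==k).astype(np.uint8),0,2)[0]; pts=max(pts,key=len)
    (a,b),(w,h),an=cv2.minAreaRect(pts); print(nm,"ctr",c[0]+100-b/s,c[1]+60-a/s,"size",w/s,h/s,"ang",an)
A=rect(f,12,430,630,-440,-130,1.6*1.6)
cv2.imwrite("pics/cropA.png",A[:,:,::-1])
B=rect(f,20,430,700,-60,100,2.2); cv2.imwrite("pics/cropB.png",B[:,:,::-1])
E
```

```text
[529. 273.  12.]
[ 530. -209.   12.]
[ 537. -371.   12.]
[589.  18.  12.]
W ctr 529.2069152779081 276.8044265902384 size 81.04899597167969 138.59507751464844 ang 6.121366500854492
N ctr 532.5460522019808 -206.86889825777067 size 136.5797882080078 61.22743225097656 ang 84.25133514404297
M ctr 534.31837992877 -368.7510790077365 size 134.3662872314453 68.59217834472656 ang 77.27991485595703
```

View pics/cropA.png

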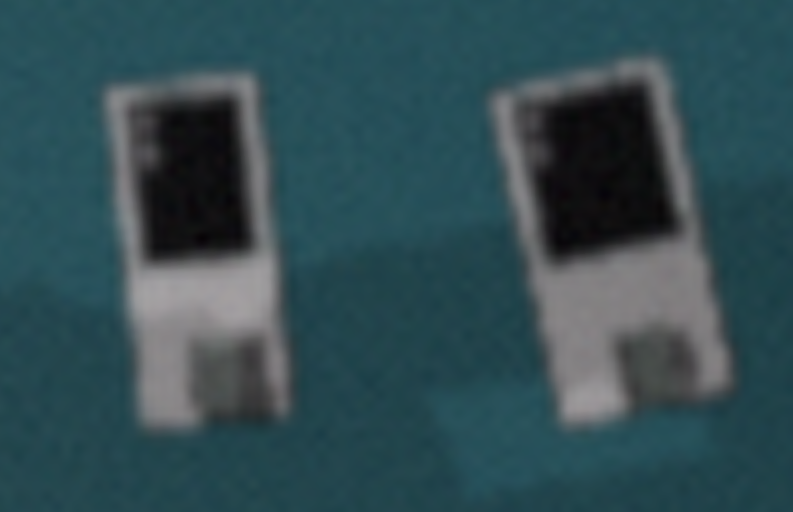

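View pics/cropB.png

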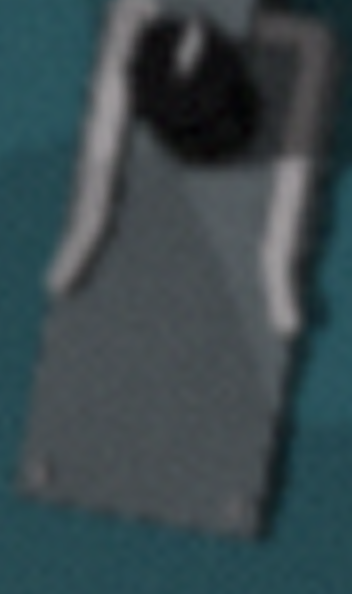

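The crop confirms it: the right-hand sled, (488,293) in the top view, measures 68.6 mm wide and is the middle one. The left one in the crop is narrow at 61 mm, and the separate one at (226,293) is wide at 81 mm. Crop B shows the press bed with its front corners at (22,490) and (265,540). Next I refine the poses.

```bash
cat > m.py <<'E'
from h import *
from scipy.optimize import least_squares
f=load("top0.npz"); g=load("scene0.npz")
# bed edges by max gradient of R channel along rectified rows (z=20)
s=4;x0,x1,y0,y1=430,700,-60,110
im=cv2.GaussianBlur(rect(f,20,x0,x1,y0,y1,s)[...,0].astype(float),(0,0),4)
L=[];R=[];F=[]
for x in range(495,560,3):
    row=im[int((x1-x)*s)]; gr=np.gradient(row)
    L.append((x,y1-gr.argmax()/s)); R.append((x,y1-gr.argmin()/s))
for y in range(5,65,4):
    col=im[:,int((y1-y)*s)]; gr=np.gradient(col); k=int((x1-510)*s); F.append((x1-(k+gr[k:].argmin())/s,y))
L,R,F=map(np.array,(L,R,F))
def med(P): return np.median(P[:,0]),np.median(P[:,1])
def res(p):
    c,sn=np.cos(p[2]),np.sin(p[2]); q=lambda P:((P[:,0]-p[0])*c+(P[:,1]-p[1])*sn, -(P[:,0]-p[0])*sn+(P[:,1]-p[1])*c)
    return np.r_[q(L)[1]-56,q(R)[1]+56,q(F)[0]+185]
o=least_squares(res,[647,-2,-.2],loss='soft_l1'); print("press",o.x,"L/R/F resid",[np.median(a).round(2) for a in np.split(res(o.x),[len(L),len(L)+len(R)])])
# knob blobs
for n,F_,ctr in(("top",f,(333*.64,242*.64)),("scene",g,(437*.64,353*.64))):
    v=F_["color"].max(2); u0,v0=int(ctr[0])-22,int(ctr[1])-22
    m=(v[v0:v0+44,u0:u0+44]<45).astype(np.uint8); k,l,st,ce=cv2.connectedComponentsWithStats(m); i=1+st[1:,4].argmax()
    print(n,"dark blob",st[i],ce[i]+[u0,v0],"pred knob mid",proj(F_,[[o.x[0],o.x[1],z] for z in(124,141,158)]).round(1).tolist())
c=back(f,proj(f,[[534.3,-368.75,12]])[0],12); a=.222
h=c+np.array([-51.5*np.cos(a),-51.5*np.sin(a),0])
print("handle",h,"proj top z44",proj(f,[[h[0],h[1],44]]),proj(g,[[h[0],h[1],44]]))
E
python3 m.py; python3 - <<'E'
from h import *
f=load("top0.npz");g=load("scene0.npz")
a=cv2.resize(g["color"][210:300,225:345],None,fx=5,fy=5,interpolation=2)
b=cv2.resize(g["color"][175:235,145:200],None,fx=3.6,fy=3.6,interpolation=2)
c=np.zeros((a.shape[0],a.shape[1]+b.shape[1],3),np.uint8);c[:,:a.shape[1]]=a;c[:b.shape[0],a.shape[1]:]=b
d=cv2.resize(f["color"][135:175,195:235],None,fx=4.8,fy=4.8,interpolation=2); c[230:230+d.shape[0],a.shape[1]:a.shape[1]+d.shape[1]]=d
cv2.imwrite("pics/c3.png",c[:,:,::-1]);print(c.shape)
E
```

```text
press [ 6.47050677e+02  4.56456691e+00 -1.89117305e-01] L/R/F resid [np.float64(-0.26), np.float64(0.27), np.float64(0.04)]
top dark blob [ 15  15  17  17 208] [213.90865385 155.36057692] pred knob mid [[212.6, 153.5], [212.2, 152.8], [211.8, 152.1]]
scene dark blob [ 14  13  19  22 321] [279.94080997 226.61682243] pred knob mid [[279.8, 230.3], [280.0, 225.3], [280.3, 220.2]]
handle [ 484.06385951 -380.08932048   12.        ] proj top z44 [[315.59790895 200.76167878]] [[177.70870733 188.09281912]]
(450, 798, 3)
```

View pics/c3.png

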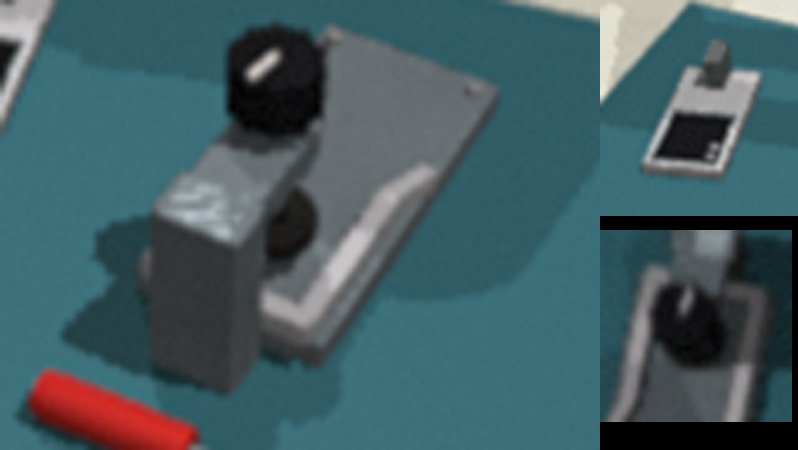

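The scene and top views agree with the fit. The knob's centre is at scene (280,226) and top (212,152), both matching the prediction; the middle rib's top is at scene (177.5,188), also as predicted. So the press is at (647, 4.5) with yaw -0.189, and the handle is at (484, -380) with yaw 0.222. I'll move now.

Call:
play_rows --dp '[[0.8, -0.24, 0.1], [1.6, -0.48, 0.3], [2.4, -0.72, 0.5], [3.2, -0.96, 0.7], [4.0, -1.2, 0.9]]' --rot '[[0, 0, 0], [0, 0, 0], [0, 0, 0], [0, 0, 0], [0, 0, 0]]' --fingers 0.7 --grip_force 100

```text
clock: 0.52
eef_pos: [361.9, -476.4, 194.7]
tcp_rot: [-3.141, 0.0, 0.376]
contact_force: [0.6, -0.5, -0.1]
opening: 0.701
grasp_force: 0.0
```

Call:
play_rows --dp '[[0.8, -0.24, 0.3], [1.6, -0.48, 0.6], [2.4, -0.72, 0.9], [3.2, -0.96, 1.1], [3.75, -1.13, 1.3]]' --rot '[[0, 0, 0.3], [0, 0, 0.6], [0, 0, 0.9], [0, 0, 1.2], [0, 0, 1.48]]'

```text
clock: 0.93
eef_pos: [485.6, -378.3, 142.3]
tcp_rot: [-3.141, 0.0, 0.221]
contact_force: [0.4, -0.7, 0.6]
opening: 0.701
grasp_force: 0.0
```

```bash
cat > go.py <<'E'
import sys,numpy as np
from scipy.spatial.transform import Rotation as Ro
from rig import telemetry
s=telemetry.sense(); p=s["eef_pos"]; R=Ro.from_euler("xyz",s["tcp_rot"])
print("t",round(s["clock"],2),"p",p.round(1),"rpy",s["tcp_rot"].round(4),"q",s["qpos"].round(2),"F",s["contact_force"].round(1),"T",s["wrist_torque"].round(3),"op",round(s["opening"],3),"gf",round(s["grasp_force"],1))
for a in sys.argv[1:]:
    x,y,z,w=map(float,a.split(",")); G=Ro.from_euler("xyz",[np.pi,0,w])
    print(a,"dp",((R.inv().apply(np.array([x,y,z])-p))/40).round(3),"rot",(np.degrees((R.inv()*G).as_rotvec())/6).round(3))
E
python3 go.py 484,-380,100,.222 484,-380,17,.222
```

```text
t 0.93 p [ 485.6 -378.3  142.3] rpy [-3.1406e+00  1.0000e-04  2.2110e-01] q [-0.66  0.43  1.73  0.    0.98  0.68] F [ 0.4 -0.7  0.6] T [-0.104  0.007 -0.004] op 0.701 gf 0.0
484,-380,100,.222 dp [-0.048  0.035  1.057] rot [-0.01   0.001 -0.009]
484,-380,17,.222 dp [-0.047  0.037  3.132] rot [-0.01   0.001 -0.009]
```

Call:
play_rows --dp '[[-0.05, 0.04, 0.8], [-0.05, 0.04, 1.6], [-0.05, 0.04, 2.4], [-0.05, 0.04, 2.9], [-0.05, 0.04, 3.12]]' --rot '[[0, 0, 0], [0, 0, 0], [0, 0, 0], [0, 0, 0], [0, 0, 0]]'

```text
clock: 1.35
eef_pos: [480.5, -380.8, 15.0]
tcp_rot: [-3.138, 0.003, 0.222]
contact_force: [-1.0, 0.4, -1.0]
opening: 0.696
grasp_force: 0.0
```

Call:
play_rows --dp '[[0, 0, 0], [0, 0, 0], [0, 0, 0], [0, 0, 0], [0, 0, 0]]' --rot '[[0, 0, 0], [0, 0, 0], [0, 0, 0], [0, 0, 0], [0, 0, 0]]' --fingers 0

```text
clock: 1.77
eef_pos: [483.4, -383.3, 20.5]
tcp_rot: [3.139, -0.002, 0.222]
contact_force: [-0.4, 0.7, 6.6]
opening: 0.163
grasp_force: 98.6
```

Call:
play_rows --dp '[[0, 0, 0], [0, 0, 0], [0, 0, 0]]' --rot '[[0, 0, 0], [0, 0, 0], [0, 0, 0]]'

```text
clock: 2.02
eef_pos: [483.3, -383.3, 20.5]
tcp_rot: [3.139, -0.002, 0.222]
contact_force: [-0.3, 0.6, 7.0]
opening: 0.165
grasp_force: 98.7
```

Call:
play_rows --dp '[[0, 0, -0.3], [0, 0, -0.8], [0, 0, -1.4], [0, 0, -1.9], [0, 0, -2.1]]' --rot '[[0, 0, 0], [0, 0, 0], [0, 0, 0], [0, 0, 0], [0, 0, 0]]'

```text
clock: 2.43
eef_pos: [483.5, -383.4, 106.3]
tcp_rot: [3.138, -0.003, 0.222]
contact_force: [0.8, -0.6, -1.9]
opening: 0.161
grasp_force: 98.0
```

Call:
play_rows --dp '[[0, 0, 0], [0, 0, 0]]' --rot '[[0, 0, 0], [0, 0, 0]]'

```text
clock: 2.6
eef_pos: [482.2, -382.4, 102.7]
tcp_rot: [3.141, -0.0, 0.222]
contact_force: [0.2, 0.4, -2.5]
opening: 0.166
grasp_force: 98.1
```

```bash
python3 go.py; python3 - <<'E'
from rig import optics
import cv2,numpy as np
for n in("scene","top"):
    f=optics.grab_frame(n); np.savez(n+"1.npz",**f)
f=np.load("scene1.npz")["color"]; g=np.load("top1.npz")["color"]
a=cv2.resize(f[110:260,110:210],(400,600),interpolation=2); b=cv2.resize(g[130:280,260:360],(400,600),interpolation=2)
cv2.imwrite("pics/lift.png",np.hstack([a,b])[:,:,::-1])
E
```

```text
t 2.6 p [ 482.2 -382.4  102.7] rpy [ 3.1411e+00 -3.0000e-04  2.2180e-01] q [-0.67  0.48  1.76 -0.    0.9   0.68] F [ 0.2  0.4 -2.5] T [-0.04   0.149  0.019] op 0.166 gf 98.1
```

View pics/lift.png

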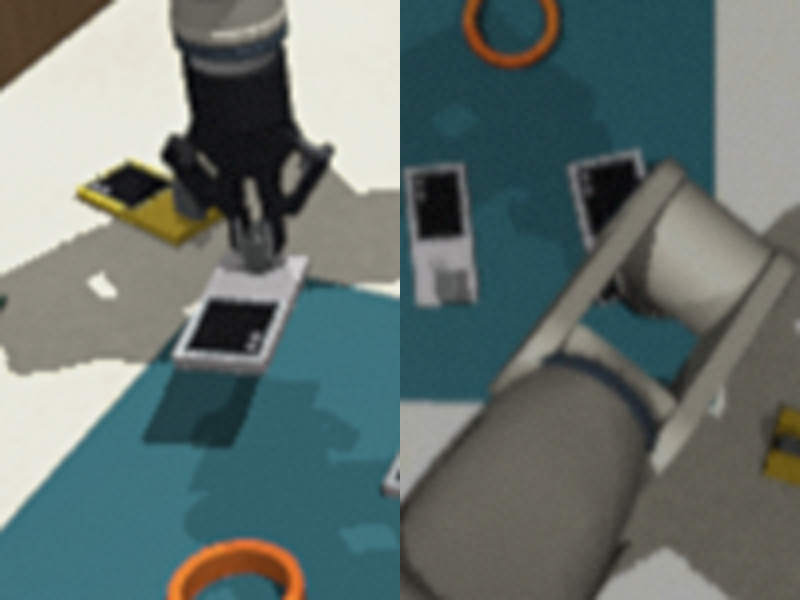

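The sled is lifted and level. Its front top corners are near lift.png (175,356) and (263,366). Next I check where the sled sits in the grip.

```bash
python3 - <<'E'
from h import *
f=load("scene1.npz");t=load("top1.npz")
for zz in(94,):
  for nm,(u,v) in dict(L=(153.75,199),R=(175.7,201.5),rearR=(186.5,174.5)).items(): print(nm,back(f,(u,v),zz).round(1))
  for nm,(u,v) in dict(tl=(260+170/4,130+162/4),tr=(260+240/4,130+152/4)).items(): print("top",nm,back(t,(u,v),zz).round(1))
a=.222;h=np.array([482.2,-382.4]);c,s=np.cos(a),np.sin(a)
for d,w in((118,34),(118,-34),(-15,34)): print(d,w,(h+[d*c-w*s,d*s+w*c]).round(1))
E
python3 go.py 438,45,120,-.189; 
```

```text
L [ 612.2 -383.7   94. ]
R [ 600.8 -318.8   94. ]
rearR [ 469.7 -351.2   94. ]
top tl [ 592.4 -325.3   94. ]
top tr [ 602.4 -389.7   94. ]
118 34 [ 589.8 -323.3]
118 -34 [ 604.8 -389.6]
-15 34 [ 460.1 -352.5]
t 2.7 p [ 481.5 -381.8  101.3] rpy [-3.140e+00  1.300e-03  2.218e-01] q [-0.67  0.48  1.76 -0.    0.9   0.68] F [-0.3  0.2 -3.7] T [-0.058  0.127 -0.004] op 0.164 gf 98.1
438,45,120,-.189 dp [  1.285 -10.649  -0.452] rot [-0.012  0.015  3.923]
```

Call:
play_rows --dp '[[0.05, -0.5, 0], [0.15, -1.3, 0], [0.2, -2.2, 0], [0.3, -3.1, 0], [0.4, -4.0, 0]]' --rot '[[0, 0, 0], [0, 0, 0], [0, 0, 0], [0, 0, 0], [0, 0, 0]]'

```text
clock: 3.12
eef_pos: [461.2, -221.1, 101.1]
tcp_rot: [-3.14, 0.002, 0.221]
contact_force: [1.1, 0.9, -3.7]
opening: 0.166
grasp_force: 98.1
```

Call:
play_rows --dp '[[0.1, -0.9, 0], [0.2, -1.8, 0], [0.3, -2.7, 0], [0.4, -3.6, 0], [0.5, -4.5, 0]]' --rot '[[0, 0, 0.7], [0, 0, 1.4], [0, 0, 2.1], [0, 0, 2.8], [0, 0, 3.5]]'

```text
clock: 3.53
eef_pos: [441.2, -41.2, 101.5]
tcp_rot: [3.142, 0.002, -0.149]
contact_force: [-0.1, 0.4, -3.3]
opening: 0.162
grasp_force: 98.2
```

```bash
python3 go.py 431,45.8,80,-.189 431,45.8,42,-.189
```

```text
t 3.53 p [441.2 -41.2 101.5] rpy [ 3.1416e+00  2.1000e-03 -1.4870e-01] q [-0.1   0.26  2.12  0.    0.76  1.62] F [-0.1  0.4 -3.3] T [0.062 0.081 0.04 ] op 0.162 gf 98.2
431,45.8,80,-.189 dp [-0.574 -2.113  0.539] rot [0.001 0.02  0.385]
431,45.8,42,-.189 dp [-0.572 -2.113  1.489] rot [0.001 0.02  0.385]
```

Call:
play_rows --dp '[[-0.15, -0.6, 0], [-0.3, -1.3, 0], [-0.5, -1.9, 0.1], [-0.57, -2.11, 0.3], [-0.57, -2.11, 0.54]]' --rot '[[0, 0, 0.1], [0, 0, 0.2], [0, 0, 0.38], [0, 0, 0.38], [0, 0, 0.38]]'

```text
clock: 3.95
eef_pos: [431.5, 45.4, 79.9]
tcp_rot: [3.142, 0.001, -0.182]
contact_force: [-0.2, 1.0, -3.6]
opening: 0.166
grasp_force: 98.3
```

Call:
play_rows --dp '[[0, 0, 0], [0, 0, 0]]' --rot '[[0, 0, 0], [0, 0, 0]]'

```text
clock: 4.12
eef_pos: [431.5, 43.2, 79.8]
tcp_rot: [3.141, 0.002, -0.184]
contact_force: [-0.3, -0.3, -2.3]
opening: 0.166
grasp_force: 98.2
```

```bash
python3 go.py 431,45.8,42,-.189; python3 - <<'E'
from rig import optics
from h import *
for n in("scene","top"):
    f=optics.grab_frame(n); np.savez(n+"2.npz",**f)
f=load("scene2.npz"); g=load("top2.npz")
a=f["color"][170:290,220:345]; b=g["color"][130:250,160:260]
a=cv2.resize(a,None,fx=3.6,fy=3.6,interpolation=2); b=cv2.resize(b,None,fx=3.4,fy=3.4,interpolation=2)
c=np.zeros((432,a.shape[1]+b.shape[1],3),np.uint8); c[:a.shape[0],:a.shape[1]]=a; c[:b.shape[0],a.shape[1]:]=b
cv2.imwrite("pics/pre.png",c[:,:,::-1]); print(c.shape,a.shape)
E
```

```text
t 4.12 p [431.5  43.2  79.8] rpy [ 3.1407e+00  2.4000e-03 -1.8430e-01] q [ 0.1   0.29  2.15 -0.    0.7   1.85] F [-0.3 -0.3 -2.3] T [-0.005  0.151  0.001] op 0.166 gf 98.2
431,45.8,42,-.189 dp [-0.021 -0.064  0.945] rot [0.009 0.023 0.045]
(432, 790, 3) (432, 450, 3)
```

View pics/pre.png

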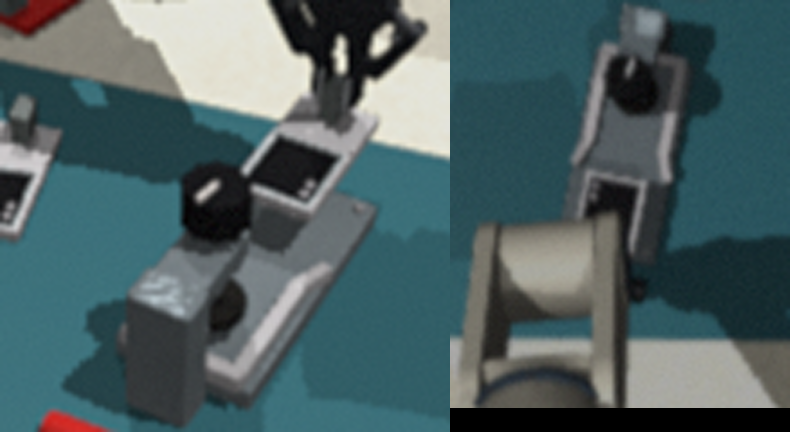

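The sled sits above the bed in front of the flare. Its front corners in pre.png's right half are (585,172) and (648,182). I compute its position in the press frame.

```bash
python3 - <<'E'
from h import *
t=load("top2.npz"); P=np.array([647.05,4.56]);a=-.189;c,s=np.cos(a),np.sin(a)
pf=lambda X:(np.array([[c,s],[-s,c]])@(X[:2]-P)).round(1)
for n,u,v,z in(("FL",585,172,71),("FR",648,182,71),("flL",578,160,32),("flR",672,181,32)): print(n,pf(back(t,(160+(u-450)/3.4,130+v/3.4),z)))
print("tcp",pf(np.array([431.5,43.2])))
# sub-pixel: rectify in the press frame at sled-top height, row profile 10-25mm behind front edge
def pr(z,xs,ylim):
    ys=np.arange(-ylim,ylim,.5); out=[]
    for x in xs:
        X=np.c_[P[0]+c*x-s*ys,P[1]+s*x+c*ys,np.full(len(ys),z)]; q=proj(t,X).astype(np.float32)
        out.append(cv2.remap(t["color"],q[None,:,0],q[None,:,1],cv2.INTER_CUBIC)[0])
    return ys,np.array(out).astype(int)
for z,x in((71.3,-108),(71.3,-112),(32,-40),(32,-50)):
    ys,o=pr(z,[x],60); g=np.gradient(cv2.GaussianBlur(o[:,:,0].astype(np.float32),(0,0),2)[0]); print(z,x,"rise",ys[np.argsort(-g)[:3]],"fall",ys[np.argsort(g)[:3]])
    print(o[0,::6,0])
E
```

```text
FL [-102.3   32. ]
FR [-99.2 -37.9]
flL [-87.9  47.3]
flR [-90.  -60.5]
tcp [-219.    -2.5]
71.3 -108 rise [-35.  -34.5 -35.5] fall [-28.  -27.5 -28.5]
[ 29  38  43  44  43  41  41  51  79 119 120  78  49  40  42  40  36  39
  38  40  43  45  41  38  40  50  66  72  80 104 127 106  83  72  74  74
  69  50  39  40]
71.3 -112 rise [-35.5 -35.  -36. ] fall [-28.  -28.5 -27.5]
[ 30  39  43  44  41  43  43  53  85 126 118  69  31  17  19  19  16  18
  16  23  23  18  16  18  27  50  76  83  80 102 118 101  83  75  76  77
  69  54  41  36]
32 -40 rise [-48.5 -49.   37.5] fall [52.5 52.  53. ]
[ 20  25  41  72 113 148 155 146 116  84  81  83  86  87  84  84  85  86
  86  85  85  84  84  85  84  83  84  84  83  79  66  58  80 123 155 155
 141 109  69  42]
32 -50 rise [37.5 38.  37. ] fall [50.  50.5 49.5]
[ 26  35  52  76 117 148 157 146 118  93  84  86  83  83  85  86  84  84
  85  86  85  84  85  85  85  85  83  84  84  81  74  67  91 134 152 155
 133  97  66  47]
```

Call:
play_rows --dp '[[0, 0, 0.3], [0, 0, 0.6], [0, 0, 0.6], [0, 0, 0.6]]' --rot '[[0, 0, 0], [0, 0, 0], [0, 0, 0], [0, 0, 0]]'

```text
clock: 4.55
eef_pos: [432.0, 43.2, 56.8]
tcp_rot: [3.141, 0.001, -0.186]
contact_force: [0.9, 0.7, -2.8]
opening: 0.165
grasp_force: 98.2
```

Call:
play_rows --dp '[[0, 0, 0], [0, 0, 0]]' --rot '[[0, 0, 0], [0, 0, 0]]'

```text
clock: 4.72
eef_pos: [432.8, 43.7, 57.5]
tcp_rot: [-3.141, -0.001, -0.185]
contact_force: [0.1, -0.3, -3.2]
opening: 0.163
grasp_force: 98.2
```

```bash
python3 go.py 431.9,45.4,42,-.189
```

```text
t 4.72 p [432.8  43.7  57.5] rpy [-3.1413e+00 -1.0000e-03 -1.8500e-01] q [ 0.1   0.33  2.17 -0.    0.64  1.85] F [ 0.1 -0.3 -3.2] T [ 0.036  0.168 -0.01 ] op 0.163 gf 98.2
431.9,45.4,42,-.189 dp [-0.031 -0.037  0.388] rot [-0.003 -0.01   0.038]
```

Call:
play_rows --dp '[[0, -0.05, 0.15], [0, -0.05, 0.3], [0, -0.05, 0.36], [0, -0.05, 0.4], [0, -0.05, 0.4]]' --rot '[[0, 0, 0.04], [0, 0, 0.04], [0, 0, 0.04], [0, 0, 0.04], [0, 0, 0.04]]'

```text
clock: 5.13
eef_pos: [432.4, 46.0, 40.6]
tcp_rot: [3.141, 0.001, -0.188]
contact_force: [-0.1, 0.2, -1.2]
opening: 0.165
grasp_force: 98.8
```

Call:
play_rows --dp '[[0, 0, 0.05], [0, 0, 0.05]]' --rot '[[0, 0, 0], [0, 0, 0]]'

```text
clock: 5.3
eef_pos: [432.0, 46.2, 39.6]
tcp_rot: [3.142, 0.001, -0.188]
contact_force: [-8.1, 1.8, 19.5]
opening: 0.166
grasp_force: 102.5
```

```bash
python3 go.py 431.9,45.4,40.5,-.189
```

```text
t 5.3 p [432.   46.2  39.6] rpy [ 3.1416e+00  1.2000e-03 -1.8840e-01] q [0.1  0.37 2.17 0.   0.6  1.86] F [-8.1  1.8 19.5] T [0.338 0.953 0.22 ] op 0.166 gf 102.5
431.9,45.4,40.5,-.189 dp [ 0.001  0.019 -0.024] rot [0.    0.012 0.005]
```

Call:
play_rows --dp '[[0.1, 0.02, -0.03], [0.4, 0.02, -0.03], [0.7, 0.02, -0.03], [1.0, 0.02, -0.03], [1.2, 0.02, -0.03]]' --rot '[[0, 0, 0], [0, 0, 0], [0, 0, 0], [0, 0, 0], [0, 0, 0]]'

```text
clock: 5.72
eef_pos: [481.4, 35.9, 40.3]
tcp_rot: [-3.141, -0.0, -0.189]
contact_force: [-5.4, 1.3, 8.9]
opening: 0.166
grasp_force: 100.3
```

Call:
play_rows --dp '[[0.1, 0, 0], [0.2, 0, 0], [0.3, 0, 0]]' --rot '[[0, 0, 0], [0, 0, 0], [0, 0, 0]]'

```text
clock: 5.97
eef_pos: [491.2, 33.7, 40.2]
tcp_rot: [3.141, 0.003, -0.189]
contact_force: [-7.8, 1.2, 13.1]
opening: 0.16
grasp_force: 101.4
```

```bash
python3 go.py 568.5,19.3,40.3,-.189
```

```text
t 5.97 p [491.2  33.7  40.2] rpy [ 3.1412e+00  3.1000e-03 -1.8930e-01] q [0.07 0.43 2.05 0.   0.66 1.82] F [-7.8  1.2 13.1] T [0.448 1.766 0.037] op 0.16 gf 101.4
568.5,19.3,40.3,-.189 dp [ 1.967 -0.009 -0.008] rot [ 0.004  0.03  -0.003]
```

Call:
play_rows --dp '[[0.2, -0.005, -0.015], [0.4, -0.01, -0.02], [0.6, -0.01, -0.02], [0.8, -0.01, -0.02], [1.0, -0.01, -0.02]]' --rot '[[0, 0, 0], [0, 0, 0], [0, 0, 0], [0, 0, 0], [0, 0, 0]]'

```text
clock: 6.38
eef_pos: [532.0, 26.5, 40.6]
tcp_rot: [-3.142, -0.0, -0.189]
contact_force: [0.1, -0.3, -2.6]
opening: 0.166
grasp_force: 98.9
```

```bash
python3 go.py 568.5,19.3,40.3,-.189
```

```text
t 6.38 p [532.   26.5  40.6] rpy [-3.1416e+00 -3.0000e-04 -1.8880e-01] q [ 0.05  0.47  1.97 -0.    0.7   1.81] F [ 0.1 -0.3 -2.6] T [0.026 0.117 0.009] op 0.166 gf 98.9
568.5,19.3,40.3,-.189 dp [0.929 0.006 0.009] rot [-0.    -0.002  0.002]
```

Sliding freely with no side force. I continue to just short of the stop, then push gently.

Call:
play_rows --dp '[[0.2, 0, 0], [0.4, 0, 0], [0.6, 0, 0], [0.75, 0, 0.005], [0.85, 0, 0.005]]' --rot '[[0, 0, 0], [0, 0, 0], [0, 0, 0], [0, 0, 0], [0, 0, 0]]'

```text
clock: 6.8
eef_pos: [565.1, 20.3, 40.7]
tcp_rot: [-3.142, -0.0, -0.189]
contact_force: [-3.3, 0.2, -1.4]
opening: 0.168
grasp_force: 99.0
```

```bash
python3 go.py 568.5,19.3,40.3,-.189
```

```text
t 6.8 p [565.1  20.3  40.7] rpy [-3.1415e+00 -3.0000e-04 -1.8870e-01] q [ 0.03  0.51  1.9  -0.    0.73  1.79] F [-3.3  0.2 -1.4] T [-0.021  1.14   0.099] op 0.168 gf 99.0
568.5,19.3,40.3,-.189 dp [0.088 0.007 0.01 ] rot [-0.001 -0.003  0.002]
```

Call:
play_rows --dp '[[0.03, 0, 0], [0.05, 0, 0]]' --rot '[[0, 0, 0], [0, 0, 0]]'

```text
clock: 6.97
eef_pos: [565.1, 20.0, 40.4]
tcp_rot: [3.141, 0.002, -0.189]
contact_force: [-5.5, 0.7, 1.4]
opening: 0.168
grasp_force: 99.5
```

```bash
python3 go.py 568.5,19.3,40.3,-.189
```

```text
t 6.97 p [565.1  20.   40.4] rpy [ 3.1412e+00  2.4000e-03 -1.8870e-01] q [0.03 0.51 1.9  0.   0.74 1.79] F [-5.5  0.7  1.4] T [0.196 0.933 0.019] op 0.168 gf 99.5
568.5,19.3,40.3,-.189 dp [0.088 0.002 0.002] rot [0.004 0.023 0.002]
```

Call:
play_rows --dp '[[0.05, 0, -0.01], [0.1, 0, -0.01], [0.1, 0, -0.01]]' --rot '[[0, 0, 0], [0, 0, 0], [0, 0, 0]]'

```text
clock: 7.22
eef_pos: [565.1, 19.7, 40.4]
tcp_rot: [3.14, 0.009, -0.189]
contact_force: [-15.1, 2.5, 8.6]
opening: 0.167
grasp_force: 100.5
```

```bash
python3 go.py 568.5,19.3,40.3,-.189;  python3 - <<'E'
from rig import optics
from h import *
for n in("scene","top"):
    f=optics.grab_frame(n); np.savez(n+"3.npz",**f)
f=load("scene3.npz"); g=load("top3.npz")
a=f["color"][170:290,220:345]; b=g["color"][130:250,160:260]
a=cv2.resize(a,None,fx=3.6,fy=3.6,interpolation=2); b=cv2.resize(b,None,fx=3.4,fy=3.4,interpolation=2)
c=np.zeros((432,a.shape[1]+b.shape[1],3),np.uint8); c[:a.shape[0],:a.shape[1]]=a; c[:b.shape[0],a.shape[1]:]=b
cv2.imwrite("pics/home.png",c[:,:,::-1])
E
```

```text
t 7.22 p [565.1  19.7  40.4] rpy [ 3.1402  0.0093 -0.1885] q [0.03 0.52 1.89 0.   0.75 1.79] F [-15.1   2.5   8.6] T [0.582 2.384 0.189] op 0.167 gf 100.5
568.5,19.3,40.3,-.189 dp [ 0.084 -0.007  0.001] rot [0.014 0.089 0.005]
```

View pics/home.png

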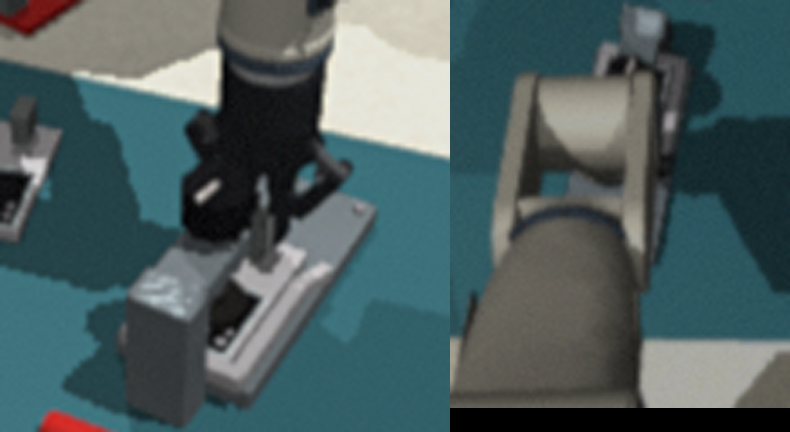

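home.png shows the sled deep in the channel with its front edge at about (213,355) against the stop. 15 N stops it with no movement, so it is home. I relieve the pressure, release and rise.

Call:
play_rows --dp '[[-0.13, 0, 0.01], [-0.13, 0, 0.01], [-0.13, 0, 0.01]]' --rot '[[0, 0, 0], [0, 0, 0], [0, 0, 0]]'

```text
clock: 7.57
eef_pos: [565.1, 20.3, 40.9]
tcp_rot: [-3.141, -0.001, -0.189]
contact_force: [-2.8, 1.4, -1.7]
opening: 0.167
grasp_force: 98.9
```

Call:
play_rows --dp '[[0, 0, 0], [0, 0, -0.02], [0, 0, -0.05], [0, 0, -0.1]]' --rot '[[0, 0, 0], [0, 0, 0], [0, 0, 0], [0, 0, 0]]' --fingers 0.6

```text
clock: 7.9
eef_pos: [565.6, 20.2, 45.0]
tcp_rot: [-3.141, -0.001, -0.189]
contact_force: [-0.3, -0.3, 0.6]
opening: 0.601
grasp_force: 0.0
```

Call:
play_rows --dp '[[0, 0, -0.3], [0, 0, -1.1], [0, 0, -2.0], [0, 0, -3.0], [0, 0, -3.9]]' --rot '[[0, 0, 0], [0, 0, 0], [0, 0, 0], [0, 0, 0], [0, 0, 0]]'

```text
clock: 8.32
eef_pos: [565.0, 20.2, 203.9]
tcp_rot: [-3.141, -0.001, -0.189]
contact_force: [0.8, 0.1, -0.3]
opening: 0.604
grasp_force: 0.0
```

```bash
python3 go.py 647,4.5,200,-.189;  python3 - <<'E'
from rig import optics
from h import *
for n in("scene","top"):
    f=optics.grab_frame(n); np.savez(n+"4.npz",**f)
f=load("scene4.npz")
a=f["color"][200:290,225:325]
cv2.imwrite("pics/rel.png",cv2.resize(a,None,fx=6,fy=6,interpolation=2)[:,:,::-1])
P=np.array([647.05,4.56]);a=-.189;c,s=np.cos(a),np.sin(a)
w=lambda x,y,z:[P[0]+c*x-s*y,P[1]+s*x+c*y,z]
print(((proj(f,[w(-80,0,64),w(-85,0,64),w(-28.5+66.5,34,32),w(-28.5+61.5,34,32),w(-95,34,32)])-[225,200])*6).round(1).tolist())
E
```

```text
t 8.32 p [565.   20.2 203.9] rpy [-3.1414e+00 -1.2000e-03 -1.8870e-01] q [ 0.03  0.29  1.79 -0.    1.06  1.79] F [ 0.8  0.1 -0.3] T [-0.046 -0.084 -0.038] op 0.604 gf 0.0
647,4.5,200,-.189 dp [2.088e+00 1.000e-03 1.000e-01] rot [-0.002 -0.011  0.003]
[[405.8, 177.5], [410.7, 171.2], [348.8, 421.1], [354.2, 413.6], [482.4, 235.6]]
```

View pics/rel.png

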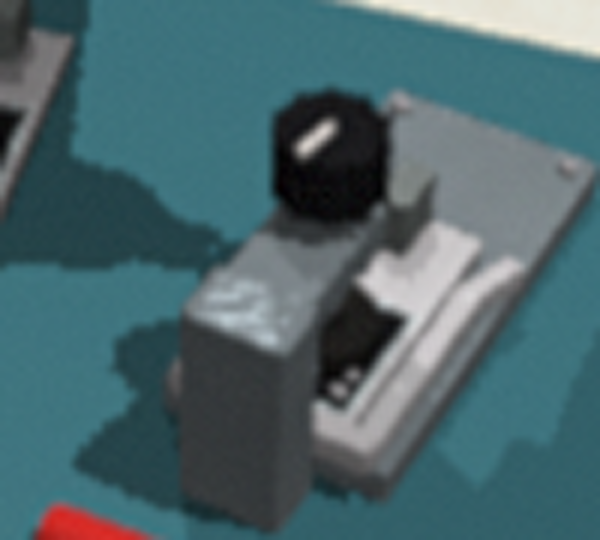

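The sled's rear corner is at (482,238) in rel.png, against (482,236) predicted for fully home, so it is in. The knob is unturned. Next I move over the knob and wind the wrist back.

Call:
play_rows --dp '[[0.6, 0, 0], [1.2, 0, 0], [1.8, 0, 0], [2.09, 0, 0], [2.09, 0, 0]]' --rot '[[0, 0, -1.1], [0, 0, -2.2], [0, 0, -3.3], [0, 0, -4.4], [0, 0, -5.5]]' --fingers 0.85 --grip_force 60

```text
clock: 8.83
eef_pos: [649.4, 4.0, 200.9]
tcp_rot: [3.141, -0.002, 0.392]
contact_force: [-1.0, -0.1, 0.3]
opening: 0.853
grasp_force: 0.0
```

Call:
play_rows --dp '[[0, 0, 0], [0, 0, 0], [0, 0, 0], [0, 0, 0], [0, 0, 0]]' --rot '[[0, 0, -1.1], [0, 0, -2.2], [0, 0, -3.3], [0, 0, -4.4], [0, 0, -5.5]]'

```text
clock: 9.25
eef_pos: [646.9, 4.5, 200.9]
tcp_rot: [-3.142, 0.0, 0.969]
contact_force: [0.8, 0.2, 0.5]
opening: 0.851
grasp_force: 0.0
```

Call:
play_rows --dp '[[0, 0, 0], [0, 0, 0], [0, 0, 0], [0, 0, 0], [0, 0, 0]]' --rot '[[0, 0, -1.1], [0, 0, -2.2], [0, 0, -3.3], [0, 0, -4.4], [0, 0, -5.5]]'

```text
clock: 9.67
eef_pos: [646.9, 4.5, 200.9]
tcp_rot: [-3.142, -0.0, 1.545]
contact_force: [0.1, -0.2, -0.1]
opening: 0.85
grasp_force: 0.0
```

Call:
play_rows --dp '[[0, 0, 0], [0, 0, 0], [0, 0, 0], [0, 0, 0], [0, 0, 0]]' --rot '[[0, 0, -1.1], [0, 0, -2.2], [0, 0, -3.3], [0, 0, -4.4], [0, 0, -5.5]]'

```text
clock: 10.08
eef_pos: [646.9, 4.5, 200.9]
tcp_rot: [-3.142, -0.0, 2.121]
contact_force: [0.2, -0.1, 0.1]
opening: 0.85
grasp_force: 0.0
```

Call:
play_rows --dp '[[0, 0, 0], [0, 0, 0], [0, 0, 0], [0, 0, 0], [0, 0, 0]]' --rot '[[0, 0, -1.1], [0, 0, -2.2], [0, 0, -3.3], [0, 0, -4.4], [0, 0, -5.5]]'

```text
clock: 10.5
eef_pos: [646.9, 4.5, 200.9]
tcp_rot: [-3.142, -0.0, 2.697]
contact_force: [-0.3, 0.1, 0.5]
opening: 0.846
grasp_force: 0.0
```

Call:
play_rows --dp '[[0, 0, 0], [0, 0, 0], [0, 0, 0], [0, 0, 0], [0, 0, 0]]' --rot '[[0, 0, -1.1], [0, 0, -2.2], [0, 0, -3.3], [0, 0, -4.4], [0, 0, -5.5]]'

```text
clock: 10.92
eef_pos: [646.9, 4.6, 200.9]
tcp_rot: [-3.142, -0.0, -3.01]
contact_force: [1.0, -0.9, 0.6]
opening: 0.851
grasp_force: 0.0
```

Call:
play_rows --dp '[[0, 0, 0], [0, 0, 0], [0, 0, 0], [0, 0, 0], [0, 0, 0]]' --rot '[[0, 0, -1.1], [0, 0, -2.2], [0, 0, -3.3], [0, 0, -4.4], [0, 0, -5.5]]'

```text
clock: 11.33
eef_pos: [646.9, 4.5, 201.0]
tcp_rot: [-3.142, 0.0, -2.434]
contact_force: [0.2, -0.9, -0.3]
opening: 0.849
grasp_force: 0.0
```

```bash
python3 go.py 647,4.5,128,-2.5
```

```text
t 11.33 p [646.9   4.5 201. ] rpy [-3.1416  0.     -2.4345] q [ 0.    0.41  1.61 -0.    1.11 -2.27] F [ 0.2 -0.9 -0.3] T [-0.031  0.013 -0.029] op 0.849 gf 0.0
647,4.5,128,-2.5 dp [-1.000e-03 -2.000e-03  1.824e+00] rot [-0.     0.     0.626]
```

Call:
play_rows --dp '[[0, 0, 0.6], [0, 0, 1.2], [0, 0, 1.6], [0, 0, 1.87], [0, 0, 1.87]]' --rot '[[0, 0, 0], [0, 0, 0], [0, 0, 0], [0, 0, 0], [0, 0, 0]]'

```text
clock: 11.75
eef_pos: [645.5, 4.6, 123.7]
tcp_rot: [3.139, -0.003, -2.44]
contact_force: [-0.5, -0.3, 0.4]
opening: 0.851
grasp_force: 0.0
```

Call:
play_rows --dp '[[0, 0, 0], [0, 0, 0], [0, 0, 0], [0, 0, 0], [0, 0, 0]]' --rot '[[0, 0, 0], [0, 0, 0], [0, 0, 0], [0, 0, 0], [0, 0, 0]]' --fingers 0.3

```text
clock: 12.17
eef_pos: [646.8, 5.7, 127.6]
tcp_rot: [3.14, 0.001, -2.44]
contact_force: [-5.1, 5.1, 5.3]
opening: 0.547
grasp_force: 61.7
```

```bash
python3 go.py
```

```text
t 12.17 p [646.8   5.7 127.6] rpy [ 3.1403e+00  1.1000e-03 -2.4405e+00] q [ 0.01  0.49  1.67  0.    0.98 -2.27] F [-5.1  5.1  5.3] T [ 0.804  0.776 -0.043] op 0.547 gf 61.7
```

Call:
play_rows --dp '[[0, 0.03, 0], [0, 0.03, 0]]' --rot '[[0, 0, 0], [0, 0, 0]]'

```text
clock: 12.33
eef_pos: [646.8, 5.8, 127.6]
tcp_rot: [-3.141, 0.001, -2.44]
contact_force: [-2.9, 1.0, 7.2]
opening: 0.55
grasp_force: 62.1
```

Call:
play_rows --dp '[[0, 0, 0], [0, 0, 0], [0, 0, 0], [0, 0, 0], [0, 0, 0]]' --rot '[[0, 0, 0.6], [0, 0, 1.2], [0, 0, 1.8], [0, 0, 2.4], [0, 0, 3.0]]'

```text
clock: 12.75
eef_pos: [647.0, 5.4, 127.6]
tcp_rot: [-3.141, 0.002, -2.757]
contact_force: [-3.2, -0.3, 6.6]
opening: 0.545
grasp_force: 62.2
```

```bash
python3 go.py
```

```text
t 12.75 p [647.    5.4 127.6] rpy [-3.1407e+00  1.7000e-03 -2.7573e+00] q [ 0.01  0.49  1.67 -0.    0.98 -1.95] F [-3.2 -0.3  6.6] T [-0.059  0.452  0.029] op 0.545 gf 62.2
```

Call:
play_rows --dp '[[0, 0, 0], [0, 0, 0], [0, 0, 0], [0, 0, 0], [0, 0, 0]]' --rot '[[0, 0, 0.8], [0, 0, 1.6], [0, 0, 2.4], [0, 0, 3.2], [0, 0, 4.0]]'

```text
clock: 13.17
eef_pos: [647.2, 4.7, 127.6]
tcp_rot: [-3.141, 0.002, 3.106]
contact_force: [-3.2, -3.3, 6.5]
opening: 0.542
grasp_force: 62.2
```

Call:
play_rows --dp '[[0, 0, 0], [0, 0, 0], [0, 0, 0], [0, 0, 0], [0, 0, 0]]' --rot '[[0, 0, 0.8], [0, 0, 1.6], [0, 0, 2.4], [0, 0, 3.2], [0, 0, 4.0]]'

```text
clock: 13.58
eef_pos: [647.0, 4.1, 127.6]
tcp_rot: [-3.141, 0.002, 2.687]
contact_force: [-2.6, -6.5, 7.3]
opening: 0.545
grasp_force: 62.3
```

Call:
play_rows --dp '[[0, 0, 0], [0, 0, 0], [0, 0, 0], [0, 0, 0], [0, 0, 0]]' --rot '[[0, 0, 0.8], [0, 0, 1.6], [0, 0, 2.4], [0, 0, 3.2], [0, 0, 4.0]]'

```text
clock: 14.0
eef_pos: [646.6, 3.6, 127.6]
tcp_rot: [-3.141, 0.003, 2.269]
contact_force: [-5.6, -8.2, 9.2]
opening: 0.551
grasp_force: 62.5
```

```bash
python3 go.py; python3 - <<'E'
from rig import optics
from h import *
f=optics.grab_frame("scene"); np.savez("scene5.npz",**f)
cv2.imwrite("pics/turn.png",cv2.resize(f["color"][180:290,225:325],None,fx=5,fy=5,interpolation=2)[:,:,::-1])
E
```

```text
t 14.0 p [646.6   3.6 127.6] rpy [-3.1406e+00  2.6000e-03  2.2685e+00] q [ 0.    0.49  1.67 -0.    0.98 -0.69] F [-5.6 -8.2  9.2] T [-1.375  0.893  0.05 ] op 0.551 gf 62.5
```

View pics/turn.png

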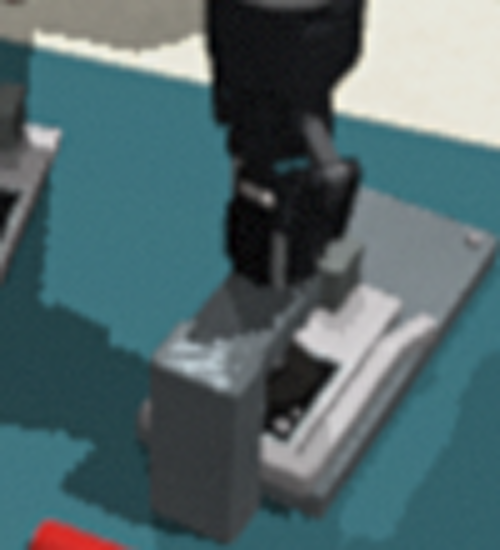

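The knob follows the grip: its white mark has swung to (258,190) in turn.png. 1.57 rad turned so far. Next come small steps with a torque reading after each.

Call:
play_rows --dp '[[0, -0.04, 0], [0, -0.04, 0], [0, -0.04, 0], [0, -0.04, 0]]' --rot '[[0, 0, 0.6], [0, 0, 1.2], [0, 0, 1.8], [0, 0, 2.4]]'

```text
clock: 14.38
eef_pos: [646.2, 3.4, 127.6]
tcp_rot: [3.14, 0.002, 2.018]
contact_force: [-0.0, -3.4, 5.9]
opening: 0.547
grasp_force: 62.0
```

```bash
cat > tq.py <<'E'
from rig import telemetry
import numpy as np
s=telemetry.sense(); print(round(s["clock"],2),"turned",round((-2.44-s["tcp_rot"][2])%(2*np.pi),4),"Tz",s["wrist_torque"].round(3),"F",s["contact_force"].round(1),"q6",round(s["qpos"][5],3),"tau6",round(s["joint_efforts"][5],3),"p",s["eef_pos"].round(1))
E
python3 tq.py
```

```text
14.38 turned 1.8252 Tz [-0.741  0.455  0.018] F [-0.  -3.4  5.9] q6 -0.443 tau6 -1.192 p [646.2   3.4 127.6]
```

Call:
play_rows --dp '[[0, 0, 0], [0, 0, 0]]' --rot '[[0, 0, 0.5], [0, 0, 1]]'

```text
clock: 14.55
eef_pos: [646.0, 3.3, 127.6]
tcp_rot: [3.14, 0.002, 1.914]
contact_force: [-1.4, -4.1, 6.6]
opening: 0.544
grasp_force: 62.0
```

```bash
python3 tq.py
```

```text
14.55 turned 1.9294 Tz [-0.742  0.561  0.041] F [-1.4 -4.1  6.6] q6 -0.338 tau6 -0.945 p [646.    3.3 127.6]
```

Call:
play_rows --dp '[[0, 0, 0], [0, 0, 0]]' --rot '[[0, 0, 0.5], [0, 0, 1]]'

```text
clock: 14.72
eef_pos: [645.9, 3.3, 127.6]
tcp_rot: [3.14, 0.002, 1.809]
contact_force: [-2.0, -4.6, 7.4]
opening: 0.542
grasp_force: 62.0
```

```bash
python3 tq.py
```

```text
14.72 turned 2.034 Tz [-0.818  0.65   0.069] F [-2.  -4.6  7.4] q6 -0.234 tau6 -0.982 p [645.9   3.3 127.6]
```

Call:
play_rows --dp '[[0, 0, 0], [0, 0, 0]]' --rot '[[0, 0, 0.5], [0, 0, 1]]'

```text
clock: 14.88
eef_pos: [645.7, 3.3, 127.6]
tcp_rot: [3.14, 0.002, 1.704]
contact_force: [-3.3, -5.4, 8.3]
opening: 0.543
grasp_force: 62.0
```

```bash
python3 tq.py
```

```text
14.88 turned 2.1388 Tz [-0.778  0.731  0.017] F [-3.3 -5.4  8.3] q6 -0.129 tau6 -0.982 p [645.7   3.3 127.6]
```

Call:
play_rows --dp '[[0, 0, 0], [0, 0, 0]]' --rot '[[0, 0, 0.5], [0, 0, 1]]'

```text
clock: 15.05
eef_pos: [645.6, 3.2, 127.6]
tcp_rot: [3.14, 0.002, 1.6]
contact_force: [-2.8, -5.5, 8.1]
opening: 0.544
grasp_force: 62.1
```

```bash
python3 tq.py
```

```text
15.05 turned 2.2435 Tz [-0.803  0.898  0.045] F [-2.8 -5.5  8.1] q6 -0.024 tau6 -0.982 p [645.6   3.2 127.6]
```

Call:
play_rows --dp '[[0, 0, 0], [0, 0, 0]]' --rot '[[0, 0, 0.5], [0, 0, 1]]'

```text
clock: 15.22
eef_pos: [645.4, 3.3, 127.6]
tcp_rot: [3.14, 0.002, 1.495]
contact_force: [-5.5, -4.6, 9.2]
opening: 0.546
grasp_force: 62.2
```

```bash
python3 tq.py
```

```text
15.22 turned 2.3483 Tz [-0.767  0.893  0.038] F [-5.5 -4.6  9.2] q6 0.081 tau6 -0.982 p [645.4   3.3 127.6]
```

Call:
play_rows --dp '[[0, 0, 0], [0, 0, 0]]' --rot '[[0, 0, 0.5], [0, 0, 1]]'

```text
clock: 15.38
eef_pos: [645.2, 3.2, 127.6]
tcp_rot: [3.141, 0.001, 1.39]
contact_force: [-5.4, -3.9, 8.8]
opening: 0.547
grasp_force: 62.2
```

```bash
python3 tq.py
```

```text
15.38 turned 2.453 Tz [-0.721  1.025  0.077] F [-5.4 -3.9  8.8] q6 0.185 tau6 -0.982 p [645.2   3.2 127.6]
```

Call:
play_rows --dp '[[0, 0, 0], [0, 0, 0]]' --rot '[[0, 0, 0.5], [0, 0, 1]]'

```text
clock: 15.55
eef_pos: [645.1, 3.3, 127.6]
tcp_rot: [3.141, 0.001, 1.285]
contact_force: [-6.2, -4.9, 9.5]
opening: 0.55
grasp_force: 62.3
```

```bash
python3 tq.py
```

```text
15.55 turned 2.5578 Tz [-0.708  1.065  0.024] F [-6.2 -4.9  9.5] q6 0.29 tau6 -0.982 p [645.1   3.3 127.6]
```

Call:
play_rows --dp '[[0, -0.02, 0], [0, -0.02, 0]]' --rot '[[0, 0, 0.5], [0, 0, 1]]'

```text
clock: 15.72
eef_pos: [644.9, 3.4, 127.6]
tcp_rot: [3.139, 0.001, 1.181]
contact_force: [-3.2, -5.9, 7.6]
opening: 0.546
grasp_force: 62.3
```

```bash
python3 tq.py
```

```text
15.72 turned 2.6625 Tz [-0.731  0.768  0.055] F [-3.2 -5.9  7.6] q6 0.395 tau6 -0.982 p [644.9   3.4 127.6]
```

Call:
play_rows --dp '[[0, 0, 0], [0, 0, 0]]' --rot '[[0, 0, 0.5], [0, 0, 1]]'

```text
clock: 15.88
eef_pos: [644.8, 3.5, 127.6]
tcp_rot: [3.14, 0.001, 1.076]
contact_force: [-3.0, -5.2, 7.9]
opening: 0.545
grasp_force: 62.3
```

```bash
python3 tq.py
```

```text
15.88 turned 2.7672 Tz [-0.638  0.846  0.11 ] F [-3.  -5.2  7.9] q6 0.5 tau6 -0.987 p [644.8   3.5 127.6]
```

Call:
play_rows --dp '[[0, 0, 0], [0, 0, 0]]' --rot '[[0, 0, 0.5], [0, 0, 1]]'

```text
clock: 16.05
eef_pos: [644.6, 3.6, 127.6]
tcp_rot: [3.14, 0.001, 0.971]
contact_force: [-4.9, -4.7, 8.2]
opening: 0.547
grasp_force: 62.3
```

```bash
python3 tq.py
```

```text
16.05 turned 2.872 Tz [-0.562  0.931  0.054] F [-4.9 -4.7  8.2] q6 0.605 tau6 -0.987 p [644.6   3.6 127.6]
```

Call:
play_rows --dp '[[0, 0, 0], [0, 0, 0]]' --rot '[[0, 0, 0.5], [0, 0, 1]]'

```text
clock: 16.22
eef_pos: [644.5, 3.7, 127.6]
tcp_rot: [3.14, 0.001, 0.867]
contact_force: [-4.8, -4.4, 9.4]
opening: 0.543
grasp_force: 62.3
```

```bash
python3 tq.py
```

```text
16.22 turned 2.9767 Tz [-0.453  0.956  0.012] F [-4.8 -4.4  9.4] q6 0.709 tau6 -0.987 p [644.5   3.7 127.6]
```

Call:
play_rows --dp '[[0, 0, 0], [0, 0, 0]]' --rot '[[0, 0, 0.5], [0, 0, 1]]'

```text
clock: 16.38
eef_pos: [644.4, 3.8, 127.6]
tcp_rot: [3.14, 0.0, 0.762]
contact_force: [-5.4, -3.3, 9.2]
opening: 0.546
grasp_force: 62.2
```

```bash
python3 tq.py
```

```text
16.38 turned 3.0815 Tz [-0.393  1.055  0.107] F [-5.4 -3.3  9.2] q6 0.814 tau6 -0.966 p [644.4   3.8 127.6]
```

Call:
play_rows --dp '[[0, 0, 0], [0, 0, 0]]' --rot '[[0, 0, 0.5], [0, 0, 1]]'

```text
clock: 16.55
eef_pos: [644.3, 3.9, 127.6]
tcp_rot: [3.141, 0.0, 0.657]
contact_force: [-6.5, -2.6, 10.7]
opening: 0.546
grasp_force: 62.3
```

```bash
python3 tq.py
```

```text
16.55 turned 3.1862 Tz [-0.25   1.116  0.115] F [-6.5 -2.6 10.7] q6 0.919 tau6 -0.933 p [644.3   3.9 127.6]
```

Call:
play_rows --dp '[[0, 0, 0], [0, 0, 0]]' --rot '[[0, 0, 0.5], [0, 0, 1]]'

```text
clock: 16.72
eef_pos: [644.2, 4.0, 127.6]
tcp_rot: [3.141, 0.0, 0.552]
contact_force: [-6.4, -2.4, 10.0]
opening: 0.544
grasp_force: 62.3
```

```bash
python3 tq.py
```

```text
16.72 turned 3.2908 Tz [-0.184  1.163  0.084] F [-6.4 -2.4 10. ] q6 1.023 tau6 -0.898 p [644.2   4.  127.6]
```

Call:
play_rows --dp '[[0, 0, 0], [0, 0, 0]]' --rot '[[0, 0, 0.5], [0, 0, 1]]'

```text
clock: 16.88
eef_pos: [644.1, 4.1, 127.6]
tcp_rot: [3.141, 0.0, 0.448]
contact_force: [-5.6, -1.2, 10.7]
opening: 0.544
grasp_force: 62.4
```

```bash
python3 tq.py
```

```text
16.88 turned 3.3955 Tz [-0.057  1.129  0.185] F [-5.6 -1.2 10.7] q6 1.128 tau6 -0.853 p [644.1   4.1 127.6]
```

The joint-6 effort is clean: flat at -0.987 up to 2.98 rad, then rising at about 0.4 N·m/rad. The bite is at about 3.04 rad, so the target is about 3.82.

Call:
play_rows --dp '[[0, 0, 0], [0, 0, 0], [0, 0, 0], [0, 0, 0]]' --rot '[[0, 0, 0.5], [0, 0, 1], [0, 0, 1.5], [0, 0, 2]]'

```text
clock: 17.22
eef_pos: [644.0, 4.4, 127.6]
tcp_rot: [3.141, 0.0, 0.238]
contact_force: [-6.8, 0.2, 11.1]
opening: 0.546
grasp_force: 62.6
```

```bash
python3 tq.py
```

```text
17.22 turned 3.6048 Tz [0.141 1.22  0.271] F [-6.8  0.2 11.1] q6 1.337 tau6 -0.766 p [644.    4.4 127.6]
```

Call:
play_rows --dp '[[0, 0, 0], [0, 0, 0]]' --rot '[[0, 0, 0.5], [0, 0, 1.0]]'

```text
clock: 17.38
eef_pos: [644.0, 4.6, 127.6]
tcp_rot: [3.142, 0.0, 0.134]
contact_force: [-8.2, 1.0, 10.9]
opening: 0.543
grasp_force: 62.6
```

```bash
python3 tq.py
```

```text
17.38 turned 3.7094 Tz [0.273 1.224 0.294] F [-8.2  1.  10.9] q6 1.442 tau6 -0.724 p [644.    4.6 127.6]
```

Call:
play_rows --dp '[[0, 0, 0], [0, 0, 0], [0, 0, 0]]' --rot '[[0, 0, 0.5], [0, 0, 1.1], [0, 0, 1.1]]'

```text
clock: 17.63
eef_pos: [644.0, 4.8, 127.6]
tcp_rot: [-3.141, 0.0, 0.017]
contact_force: [-7.7, 0.7, 11.4]
opening: 0.546
grasp_force: 62.7
```

```bash
python3 tq.py
```

```text
17.63 turned 3.826 Tz [ 0.251  1.2   -0.049] F [-7.7  0.7 11.4] q6 1.559 tau6 1.047 p [644.    4.8 127.6]
```

Call:
play_rows --dp '[[0, 0, 0], [0, 0, 0], [0, 0, 0], [0, 0, 0], [0, 0, 0]]' --rot '[[0, 0, 0], [0, 0, 0], [0, 0, 0], [0, 0, 0], [0, 0, 0]]' --fingers 0.85

```text
clock: 18.05
eef_pos: [644.5, 4.6, 125.9]
tcp_rot: [3.142, -0.0, 0.021]
contact_force: [-0.1, 0.0, -0.0]
opening: 0.849
grasp_force: 0.0
```

Call:
play_rows --dp '[[0, 0, -0.4], [0, 0, -1.0], [0, 0, -1.8], [0, 0, -2.6], [0, 0, -3.4]]' --rot '[[0, 0, 0], [0, 0, 0], [0, 0, 0], [0, 0, 0], [0, 0, 0]]'

```text
clock: 18.47
eef_pos: [644.1, 4.6, 263.1]
tcp_rot: [3.142, 0.0, 0.021]
contact_force: [1.1, 0.4, 0.5]
opening: 0.851
grasp_force: 0.0
```

```bash
python3 tq.py; python3 - <<'E'
from rig import optics
from h import *
f=optics.grab_frame("scene"); np.savez("scene6.npz",**f)
cv2.imwrite("pics/end.png",cv2.resize(f["color"][180:290,225:325],None,fx=5,fy=5,interpolation=2)[:,:,::-1])
E
```

```text
18.47 turned 3.8224 Tz [-0.036  0.017 -0.013] F [1.1 0.4 0.5] q6 1.555 tau6 -0.0 p [644.1   4.6 263.1]
```

View pics/end.png

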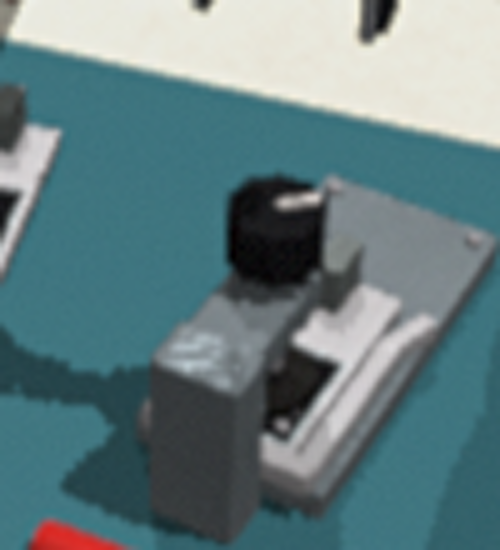

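end.png shows the sled still home, the gripper clear, and the knob mark now at (298,200). I check the knob's actual rotation from the mark to rule out slip.

```bash
python3 - <<'E'
from h import *
for n in("scene4.npz","scene6.npz"):
    f=load(n); im=rect(f,158,615,680,-28,37,8)
    g=im.min(2); c=int((680-647.05)*8),int((37-4.56)*8)  # row,col of knob axis
    yy,xx=np.mgrid[:g.shape[0],:g.shape[1]]; m=(np.hypot(yy-c[0],xx-c[1])<21*8)&(g>90)
    py,px=-(xx[m]-c[1]).mean()/8,-(yy[m]-c[0]).mean()/8  # world dy,dx
    w=np.cov(-(yy[m]),-(xx[m])); v=np.linalg.eigh(w)[1][:,1]
    print(n,m.sum(),"mark dx,dy",px.round(1),py.round(1),"ang",np.arctan2(py,px).round(3),"line ang mod pi",np.arctan2(v[1],v[0]).round(3))
E
```

```text
scene4.npz 11379 mark dx,dy 9.8 -4.2 ang -0.408 line ang mod pi 2.846
scene6.npz 14285 mark dx,dy -5.2 8.6 ang 2.117 line ang mod pi 2.183
```

The mark turned about 3.76 to 3.80 rad against 3.82 commanded, so there was no slip. I hand in.

```bash
python3 -c "
from rig import r
print(r.sign_off())"
```

```text
the job is handed in; nothing more can be done
None
```

The middle-width sled is in the channel, fully home against the back stop, and the knob is tightened about an eighth of a turn past the bite and released; the job is handed in, with no verdict returned. I could not measure the foot's force on the sled directly.

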